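# Raise the sash of the drying cage and take out the toy van

## Robot

A 6-joint arm with a two-finger parallel gripper is mounted at the origin on the work surface. World frame = base frame: x ahead of the robot, y to its left, z up, the work surface at z = 0. Lengths are in m, angles in rad, forces in N, time in s.
With the tool pointing down it reaches from about 0.375 to 0.9 m from the base axis. Payload 3.1 kg.
Tool frame: the origin (TCP) lies between the finger pads; the fingertips stand 8 mm ahead of it and the grasp point (between the pads) lies 11 mm behind it; z points along the fingers, y is the line along which they close (so a half turn about z gives the same grasp; the last joint's range is limited). The gripper opens to 85 mm and grips with 20 to 120 N. Pads are 22 mm wide; open, the fingers measure 114 mm over their backs; the gripper's body (76 mm by 85 mm) begins 54 mm behind the grasp point. The pads swing forward as they close: fully open they stand 13 mm farther back than shut.
Start: joints at [1.06, 0.527, 1.433, -0, 1.181, -0.178], TCP at [0.204, 0.591, 0.239] pointing down, gripper open.
Joint ranges: [-3.08, 3.08], [-0.75, 2.2], [0.22, 2.44], [-1.43, 4.57], [0, 2.65], [-2.85, 2.85]. Speed limits (rad/s): [2.79, 2.79, 3.14, 3.14, 3.14, 3.14].

## Interface

Orientations are given as a unit quaternion [x, y, z, w].
In Python, from station import readout, cams, sign_off gives the robot as it stands.
- The arm moves only by the tool send_rows, never from a script. Its argument "commands" is text: rows parted by semicolons, each of 5 numbers parted by spaces: the finger opening in mm, from 0 to 85.4, then the shift along the tool's x, y, z each as a share of 0.02 m, from -1 to 1, then the turn about the tool's z as a share of 4 degrees, from -1 to 1. In form: grip dx dy dz spin; .... A call has 1 to 20 rows; each row shifts and turns the commanded pose from where the row before left it, along the tool's axes as they then stand; what a row does not reach is not made up. A row lasts 1/12 s, in which the tool goes at most 41.7 mm and 7.16 degrees, less where a joint would pass 70% of its speed; a pose out of reach is approached as far as the arm can. A call with a number of a shift or a turn outside -1 to 1 is refused whole. A call with a gripper value outside its range is refused whole. The fingers move at their own pace and stop on an object; "grip_force" is the grip in N (left out, the last holds). Time passes only in rows, so rows that do not move let the fingers close. It gives the time, the measured TCP pose, the force, the opening and the grip force at its end, in the units of the state.
- readout.sense(): the state, without advancing time (a new reading comes with each control period).
- cams.snapshot(name): name is "side" or "top"; returns a dict with "pixels" (400x640x3 uint8, red, green, blue), "intrinsics" (3x3 intrinsics, pixels), "eye" and "rotation" of the camera in the world. Camera axes: x right, y down, z forward; pixel columns grow to the right and rows downward; lengths in m; the calibration is good to about 2 mm. A picture is of the moment at which its call begins. There is no depth.
- sign_off(): hands the job in; it is judged then, once.
The state is a dict: "t": time; "q": joint angles; "qd": joint speeds; "tau": joint torques, N m; "tcp_pos": TCP position; "tool_rot": TCP orientation; "force": force on the tool from outside, world axes, zero at the start; "ft_torque": the same for the moment, N m; "finger_gap": opening from 0.0 (shut) to 1.0 (fully open); "gripper_force": force on a finger pad.
Only numpy, scipy, OpenCV 4.12 (cv2) and the standard library are available. Lean on these libraries where they do the work, as an engineer would, in place of code of your own. Each camera call takes 0.05 s, during which the arm holds its last target. There are 200 camera calls.

## Task

Raise the blue-framed sash of the drying cage to the height where its hidden friction shoe holds it and leave it standing open there by itself, without ever letting it drop. Then reach in under it, bring out the wooden toy van and set it down, not drop it, upright on its wheels in the middle of the cork pad. Leave the sanding block in the cage and the things on the bench where they are.

Things in the scene. Friction and masses are not known exactly. Their poses are not given: they have to be found in the camera images.
- cage: Wire cage fixed to the bench, 410 wide, 300 deep. Origin: middle of the front opening, at bench level; x points into the cage (0.75 to 1.05 rad left of the world's x: the opening looks to the robot's right), y to its left, z up. Floor 12 thick, flat, x -10 to 290, no sill. Two front rails (|y| 183 to 207) guide the sash, leaning back 30 degrees, tops at x = 210, z = 365. Sides, back, roof closed.
- cage_roof (a point): Middle of the underside of the roof's front beam, 237 above the bench, 175 behind the cage's origin. The roof of wires (height 257) runs back from it and the raised sash leans over the opening, so things inside are reached with the tool leaning back about 45 degrees, coming in under the sash.
- sash: Sliding panel in the cage's front, 358 wide, 230 long, 14 thick, clear in a blue frame, leaning back 30 degrees. Origin: middle of its lower edge; y as the cage's, z up along the slope, x square to the panel, inward. Shut, the origin is 14 above the cage's; it slides along its z by at most 295. Weighs 0.51 to 0.72 kg; falls if let go except in a short band where a hidden shoe grips it (see sash_side).
- sash_side (a point): Friction strip on the sash's left edge, 100 up from its lower edge. A sprung felt shoe hidden in the rail grips it over about 25 of travel, centred somewhere between 195 and 258 of travel, not visible. Raising takes 5 to 8 N (along the slope) below the band, roughly 8 N more inside it, less again above. In the band the sash stays put when let go.
- sash_handle (a point): Middle of the dark wooden lift tab on the sash's front: 26 wide (cage y), 22 thick along the slope, sticking 50 out square to the panel (so out and 30 degrees up); this point is 34 out from the panel's middle plane, 45 up from its lower edge. Pinch it across its width with the tool leaning back 40 to 60 degrees, in line with the tab, or push it up from beneath.
- van: Wooden toy van, 0.1 to 0.17 kg, 100 long (x), 46 wide over its red wheels, 64 tall. Origin: under its middle, at the wheels' bottom; z up. Cabin (green band) 60 long, centred at x = -10, is 30 wide from 30 to 64 high: grip it about 48 high. Wheels 24 across, at x = +-30, do not turn. Stands on the cage floor at cage x = 120 to 140, left or right, lengthwise within 0.2 rad of the cage's x.
- block: Cork sanding block with a wooden top, 70 x 40 x 30, origin under its middle; lies on the cage floor in the other half. Must stay where it is.
- pad: Square cork pad with a dark rim, 140 x 140, 10 thick, fixed to the bench in front of the opening, in one of two places (nearer the robot or farther). Origin: centre of its underside; its top is 10 higher.
- tray: Blue open tray with screws, 120 x 120 x 35, fixed on the bench in the other of the two places. Origin: centre of its underside.
- drink: Drink bottle, 200 tall, 64 across, standing on the bench at the left (+y); origin under its middle.
- glue: Yellow glue bottle, 150 tall, 56 across, standing at the left (+y); origin under its middle.
- mallet: Hammer lying on the bench at the right.
- driver: Screwdriver lying on the bench at the left.
- offcut: Pine offcut, 200 x 70 x 20, lying at the left; origin under its middle.
- mug: Black mug standing at the right; origin under its middle.
Mind the look-alikes: they are no part of the job. There is more than one size of the van; the job needs the larger.

How it is judged:
On the way, in this order (a step that is already met when the one before it is completed fails the run):
1. the sash stands raised, held by the friction shoe alone, with the robot off it (z of sash in the frame of cage above 0.16 m and linear speed of sash below 0.02 m/s and contact force between each of the arm, the fingers and sash below 0.2 N), for 0.4 s.
2. the van is out of the cage, in front of the sash, in the gripper (x of van in the frame of cage below -0.02 m and contact force between the fingers and van above 0.5 N), for 0.1 s.
At the end, for the whole second after the job is handed in: The sash stands still, its lower edge at least 160 mm above the bench, untouched; the van stands at rest upright (within 0.12 rad) on the cork pad, its middle within 40 mm of the pad's centre along each side of the pad, let go (all of step 1 and x of van in the frame of pad between -0.04 and 0.04 m and y of van in the frame of pad between -0.04 and 0.04 m and z of van in the frame of pad between 0.005 and 0.016 m and angle between van's own z axis and vertical below 0.12 rad and linear speed of van below 0.02 m/s).
It fails at once if the sash drops (moves faster than 0.3 m/s) (linear speed of sash above 0.3 m/s).
It fails at once if the van is let go or thrown more than 20 mm above the surface (height (world z) of van above 0.032 m and contact force between the fingers and van below 0.01 N).
It fails at once if the sanding block is moved more than 20 mm (distance of block from where it was at the start of the episode above 0.02 m).
It fails at once if a thing on the bench is moved more than 30 mm (distance of any of drink, glue, mallet, driver, offcut, mug from where it was at the start of the episode above 0.03 m).
It also fails if it takes over 64 s, if anything falls off the work surface, if the arm or the gripper's body presses on something with over 40 N, if the wrist force passes 120 N, or if a joint passes its speed limit or range.

## Working session

There is one attempt and no reset: what is moved stays moved. The work goes in short steps, Python scripts to look and compute and a tool call to move; the robot and the scene stay as the last step left them, time stands still between calls to the robot, and variables do not carry over. Pictures are saved under pics/ and viewed, at most 11 in all, crops included, and the job is handed in when it is done.

Besides the shell and the picture viewer there is one more tool, called after "Emit:" as a command line: name --argument value ..., lists and objects as JSON in quotes. send_rows: Moves the arm, as the interface text tells. Its arguments: {"type":"object","properties":{"commands":{"type":"string"},"grip_force":{"type":"number"}},"required":["commands"]}

```bash
ls; mkdir -p pics
cat > h.py <<'E'
import numpy as np,cv2
from station import readout,cams,sign_off
def snap(n,f):
    s=cams.snapshot(n); np.savez('pics/%s.npz'%f,**s); cv2.imwrite('pics/%s.png'%f,s['pixels'][:,:,::-1]); return s
def ray(s,u,v):
    d=np.array(s['rotation'])@np.linalg.inv(s['intrinsics'])@np.array([u,v,1.]); return np.array(s['eye']),d
def onz(s,u,v,z):
    e,d=ray(s,u,v); return e+d*(z-e[2])/d[2]
def proj(s,p):
    c=np.array(s['rotation']).T@(np.asarray(p)-s['eye']); c=np.array(s['intrinsics'])@c; return c[:2]/c[2]
def tri(s1,p1,s2,p2):
    e1,d1=ray(s1,*p1);e2,d2=ray(s2,*p2)
    t=np.linalg.lstsq(np.c_[d1,-d2],e2-e1,rcond=None)[0]; a=e1+t[0]*d1;b=e2+t[1]*d2
    return (a+b)/2,np.linalg.norm(a-b)
E
python3 - <<'E'
from h import *
r=readout.sense(); print({k:np.round(v,3) for k,v in r.items()})
for n in('side','top'):
    s=snap(n,n+'0'); print(n,s['eye'],np.round(s['rotation'],3).tolist(),s['intrinsics'])
E
```

```text
pics
{'t': np.float64(0.0), 'q': array([ 1.06 ,  0.528,  1.434,  0.   ,  1.181, -0.178]), 'qd': array([ 0.001,  0.   ,  0.   , -0.001,  0.002,  0.001]), 'tau': array([-1.0000e-03, -4.4235e+01, -1.7802e+01, -0.0000e+00,  9.0000e-03,
       -0.0000e+00]), 'tcp_pos': array([0.204, 0.59 , 0.238]), 'tool_rot': array([ 0.166,  0.986, -0.001, -0.   ]), 'force': array([ 0.801, -0.655,  0.097]), 'ft_torque': array([-0.029, -0.012, -0.009]), 'gripper_force': np.float64(0.0), 'finger_gap': np.float64(1.002)}
side [ 0.08008531 -0.92251885  1.18683558] [0.902, -0.215, 0.091, -0.363] [[374.74490591   0.         319.89542287]
 [  0.         374.74490591 194.4868614 ]
 [  0.           0.           1.        ]]
top [ 0.44536886 -0.02066837  1.45785108] [-0.698, 0.716, -0.021, 0.025] [[395.26648413   0.         320.2309484 ]
 [  0.         395.26648413 204.30559269]
 [  0.           0.           1.        ]]
```

View pics/side0.png

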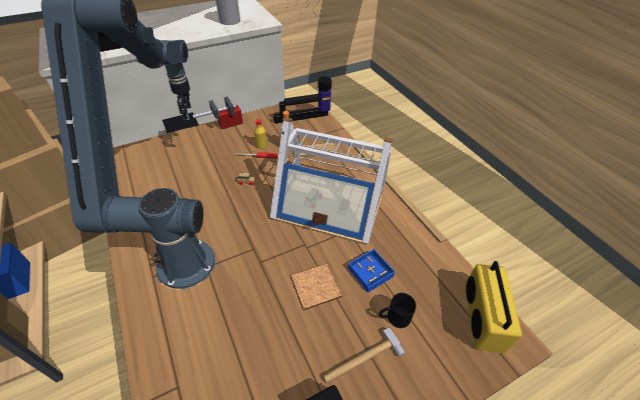

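View pics/top0.png

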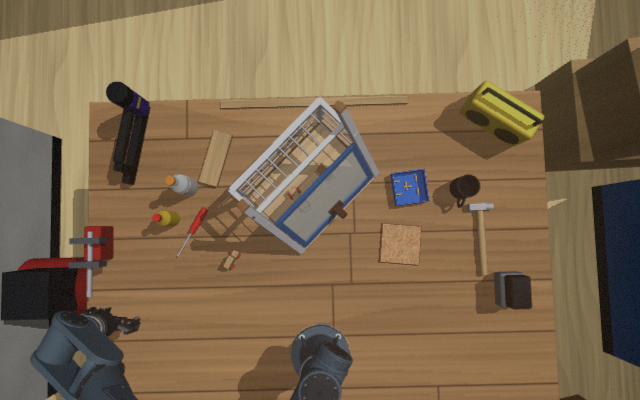

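```bash
sed -i "s/^import numpy.*/&\nfrom scipy.spatial.transform import Rotation as R/; s/np.array(s\['rotation'\])@/R.from_quat(s['rotation']).as_matrix()@/; s/np.array(s\['rotation'\]).T@/R.from_quat(s['rotation']).as_matrix().T@/" h.py
python3 - <<'E'
from h import *
a=cv2.imread('pics/side0.png')[110:260,260:410]; b=cv2.imread('pics/top0.png')[90:270,220:400]
cv2.imwrite('pics/c0.png',np.hstack([cv2.resize(a,(400,400),interpolation=2),cv2.resize(b,(400,400),interpolation=2)]))
s=dict(np.load('pics/top0.npz')); t=dict(np.load('pics/side0.npz'))
print('tcp',proj(s,[.204,.59,.239]),proj(t,[.204,.59,.239]))
print('pad',onz(s,401,244,.01),onz(t,316.5,285.5,.01),'tray',onz(s,409,188,.03))
E
```

```text
tcp [124.70146683 314.30966896] [187.75989332 113.97974376]
pad [ 0.38644769 -0.30312749  0.01      ] [ 0.39035622 -0.30755877  0.01      ] tray [ 0.58843991 -0.33599625  0.03      ]
```

View pics/c0.png

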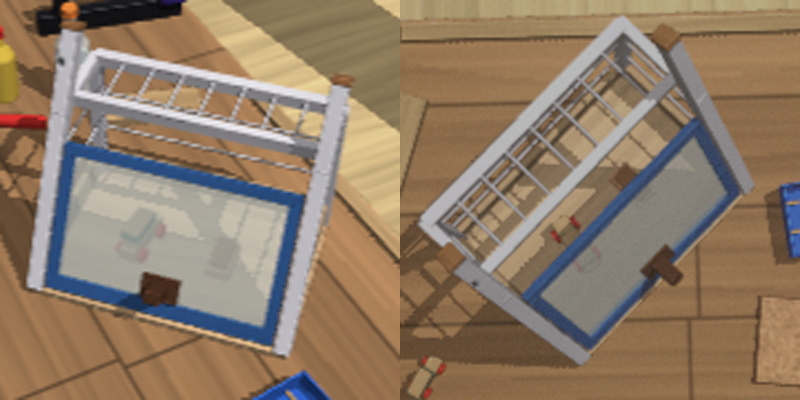

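Run:
```python
from h import *
from scipy.optimize import least_squares
s=dict(np.load('pics/top0.npz')); t=dict(np.load('pics/side0.npz'))
T=lambda u,v:(220+(u-400)/2.2222,90+v/2.2222); S=lambda u,v:(260+u/2.6667,110+v/2.6667)
obs=[((210,195,365),s,T(452,254)),((210,-195,365),s,T(667,37)),((210,195,365),t,S(72,18)),((210,-195,365),t,S(342,80)),
((-22,0,81),s,T(665,266)),((-22,0,81),t,S(160,290)),((175,0,237),s,T(580,168)),
((0,207,0),t,S(30,288)),((0,-183,0),t,S(275,352))]
def C(p,a): c,n=np.cos(p[2]),np.sin(p[2]); a=np.array(a)/1000; return np.array([p[0]+c*a[0]-n*a[1],p[1]+n*a[0]+c*a[1],a[2]])
f=lambda p:np.concatenate([proj(i,C(p,a))-o for a,i,o in obs])
r=least_squares(f,[.5,0,.9],loss='soft_l1'); print(r.x); print(np.round(f(r.x).reshape(-1,2),1).tolist())
np.save('cage.npy',r.x)
p=r.x
print('handle',C(p,(-6.9,0,70)))
# van
inv=lambda w:(lambda d:np.array([np.cos(p[2])*d[0]+np.sin(p[2])*d[1],-np.sin(p[2])*d[0]+np.cos(p[2])*d[1]]))(np.array(w[:2])-p[:2])
for n,i,o,z in [('vanroof',t,S(142,232),.076),('wheelA',s,T(557,233),.03),('wheelB',s,T(574,222),.03),('whC',s,T(580,265),.03),('whD',s,T(597,255),.03),('block',s,T(625,175),.042),('block',t,S(222,258),.042)]:
    w=onz(i,*o,z); print(n,w,inv(w))
a=cv2.imread('pics/side0.png')[150:230,280:380]; b=cv2.imread('pics/top0.png')[150:230,260:360]
cv2.imwrite('pics/c1.png',np.vstack([cv2.resize(a,(720,576),interpolation=2)[:300],cv2.resize(b,(720,576),interpolation=2)[:300]]))
```

```text
[ 0.51276596 -0.08350127  0.7853641 ]
[[-1.6, -0.6], [-1.8, -3.2], [0.9, -0.0], [1.0, -3.2], [5.9, 4.6], [-2.9, 2.9], [0.9, 3.2], [0.0, 0.1], [-0.1, 0.1]]
handle [ 0.50788676 -0.08838014  0.07      ]
vanroof [0.54370406 0.02862289 0.076     ] [0.10115834 0.05741066]
wheelA [0.57479733 0.09348978 0.03      ] [0.16901161 0.08129452]
wheelB [0.59209742 0.06533923 0.03      ] [0.16134026 0.04915581]
whC [0.52153108 0.05712068 0.03      ] [0.10562944 0.09324045]
whD [0.53711949 0.02905591 0.03      ] [0.09680836 0.0623727 ]
block [ 0.66536151 -0.01994176  0.042     ] [ 0.15284685 -0.06295278]
block [ 0.64392631 -0.04716144  0.042     ] [ 0.1184428 -0.0670442]
```

View pics/c1.png

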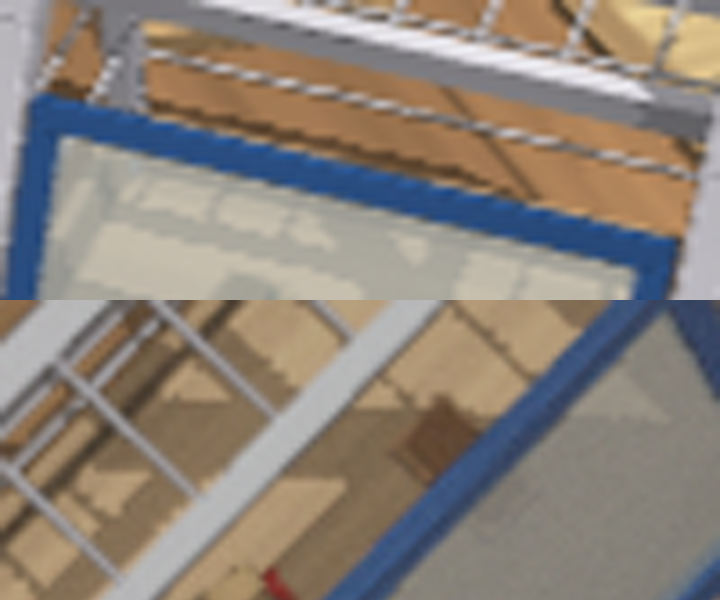

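Emit:
send_rows --commands "85 -0.9 0.3 -0.7 0;85 -0.9 0.3 -0.7 0;85 -0.9 0.3 -0.7 0;85 -0.9 0.3 -0.7 0;85 -0.9 0.3 -0.7 0;85 -0.9 0.3 -0.7 0;85 -0.9 0.3 -0.7 0;85 -0.9 0.3 -0.7 0;85 -0.9 0.3 -0.7 0;85 -0.9 0.3 -0.7 0;85 -0.9 0.3 -0.7 0;85 -0.9 0.3 -0.7 0;85 -0.9 0.3 -0.7 0;85 -0.9 0.3 -0.7 0;85 -0.9 0.3 -0.7 0;85 -0.9 0.3 -0.7 0"

```text
t: 1.43
tcp_pos: [0.5084, 0.5871, 0.4632]
tool_rot: [0.166, 0.986, -0.001, -0.001]
force: [0.4, 0.0, 0.2]
finger_gap: 0.994
gripper_force: 0.0
```

Emit:
send_rows --commands "85 0 0 0 -1;85 0 0 0 -1;85 0 0 0 -1;85 0 0 0 -1;85 0 0 0 -1;85 0 0 0 -1;85 0 0 0 -1;85 0 0 0 -1;85 0 0 0 -1;85 0 0 0 -1;85 0 0 0 -1;85 0 0 0 -1;85 0 0 0 -1;85 0 0 0 -1;85 0 0 0 -1;85 0 0 0 -1"

```text
t: 2.77
tcp_pos: [0.5076, 0.5872, 0.4623]
tool_rot: [-0.384, 0.923, -0.0, -0.001]
force: [-0.5, -0.4, 1.0]
finger_gap: 0.996
gripper_force: 0.0
```

```bash
cat >> h.py <<'E'
def st():
    r=readout.sense(); M=R.from_quat(r['tool_rot']).as_matrix()
    print('t',round(float(r['t']),2),'q',np.round(r['q'],2),'tcp',np.round(r['tcp_pos'],4),'F',np.round(r['force'],1),'gap',r['finger_gap'],'gf',r['gripper_force'])
    print('x',np.round(M[:,0],3),'y',np.round(M[:,1],3),'z',np.round(M[:,2],3)); return r,M
E
python3 -c "
from h import *
st()"
```

```text
t 2.77 q [ 0.71  0.66  0.6  -0.    1.89 -1.64] tcp [0.5076 0.5872 0.4623] F [-0.5 -0.4  1. ] gap 0.9964120368318612 gf 0.0
x [-0.706 -0.709  0.002] y [-0.709  0.706  0.   ] z [-0.001 -0.001 -1.   ]
```

Emit:
send_rows --commands "85 -1 0 0 0;85 -1 0 0 0;85 -1 0 0 0;85 -1 0 0 0;85 -1 0 0 0;85 -1 0 0 0;85 -1 0 0 0;85 -1 0 0 0;85 -1 0 0 0;85 -1 0 0 0;85 -1 0 0 0;85 -1 0 0 0"

```text
t: 3.77
tcp_pos: [0.6019, 0.6714, 0.4105]
tool_rot: [-0.382, 0.923, 0.02, 0.042]
force: [-0.4, -0.8, 0.7]
finger_gap: 0.995
gripper_force: 0.0
```

```bash
python3 -c "
from h import *
st()"
```

```text
t 3.77 q [ 0.71  0.91  0.22  0.01  1.92 -1.64] tcp [0.6019 0.6714 0.4105] F [-0.4 -0.8  0.7] gap 0.9954720817752951 gf 0.0
x [-0.705 -0.703 -0.093] y [-0.706  0.708  0.006] z [ 0.062  0.07  -0.996]
```

Emit:
send_rows --commands "85 -1 0 -0.4 0;85 -1 0 -0.4 0;85 -1 0 -0.4 0;85 -1 0 -0.4 0;85 -1 0 -0.4 0;85 -1 0 -0.4 0;85 -1 0 -0.4 0;85 -1 0 -0.4 0;85 -1 0 -0.4 0;85 -1 0 -0.4 0;85 -1 0 -0.4 0;85 -1 0 -0.4 0"

```text
t: 4.77
tcp_pos: [0.6308, 0.6857, 0.448]
tool_rot: [-0.379, 0.917, 0.054, 0.113]
force: [0.3, 0.6, -0.7]
finger_gap: 0.997
gripper_force: 0.0
```

```bash
python3 -c "
from h import *
st()"
```

```text
t 4.77 q [ 0.7   0.88  0.22  0.04  1.8  -1.65] tcp [0.6308 0.6857 0.448 ] F [ 0.3  0.6 -0.7] gap 0.996676278601333 gf 0.0
x [-0.687 -0.683 -0.248] y [-0.707  0.707  0.013] z [ 0.167  0.185 -0.969]
```

Emit:
send_rows --commands "85 -1 0 -0.2 0;85 -1 0 -0.2 0;85 -1 0 -0.2 0;85 -1 0 -0.2 0;85 -1 0 -0.2 0;85 -1 0 -0.2 0;85 -1 0 -0.2 0;85 -1 0 -0.2 0;85 -1 0 -0.2 0;85 -1 0 -0.2 0;85 -1 0 -0.2 0;85 -1 0 -0.2 0;85 -1 0 -0.2 0;85 -1 0 -0.2 0;85 -1 0 -0.2 0;85 -1 0 -0.2 0;85 -1 0 -0.2 0;85 -1 0 -0.2 0"

```text
t: 6.27
tcp_pos: [0.6727, 0.7116, 0.4985]
tool_rot: [-0.371, 0.897, 0.101, 0.216]
force: [0.8, -0.2, 0.6]
finger_gap: 0.992
gripper_force: 0.0
```

```bash
python3 -c "
from h import *
st()"
```

```text
t 6.27 q [ 0.68  0.85  0.22  0.07  1.6  -1.66] tcp [0.6727 0.7116 0.4985] F [ 0.8 -0.2  0.6] gap 0.9922732640485848 gf 0.0
x [-0.631 -0.622 -0.463] y [-0.709  0.705  0.021] z [ 0.314  0.342 -0.886]
```

Emit:
send_rows --commands "85 -1 0 0 0;85 -1 0 0 0;85 -1 0 0 0;85 -1 0 0 0;85 -1 0 0 0;85 -1 0 0 0;85 -1 0 0 0;85 -1 0 0 0;85 -1 0 0 0;85 -1 0 0 0;85 -1 0 0 0;85 -1 0 0 0;85 -1 0 0 0;85 -1 0 0 0;85 -1 0 0 0;85 -1 0 0 0;85 -1 0 0 0;85 -1 0 0 0;85 -1 0 0 0;85 -1 0 0 0"

```text
t: 7.93
tcp_pos: [0.7125, 0.7383, 0.5616]
tool_rot: [-0.356, 0.863, 0.15, 0.326]
force: [-0.7, -0.3, -0.4]
finger_gap: 0.994
gripper_force: 0.0
```

```bash
python3 -c "
from h import *
st()"
```

```text
t 7.93 q [ 0.67  0.82  0.22  0.11  1.38 -1.67] tcp [0.7125 0.7383 0.5616] F [-0.7 -0.3 -0.4] gap 0.9938049119390853 gf 0.0
x [-0.534 -0.516 -0.67 ] y [-0.712  0.702  0.026] z [ 0.457  0.49  -0.742]
```

Emit:
send_rows --commands "85 -1 0 0 0;85 -1 0 0 0;85 -1 0 0 0;85 -1 0 0 0;85 0 0 0 0"

```text
t: 8.35
tcp_pos: [0.716, 0.7393, 0.5843]
tool_rot: [-0.352, 0.854, 0.159, 0.348]
force: [0.1, -0.8, 0.0]
finger_gap: 0.995
gripper_force: 0.0
```

Run:
```python
from h import *
st()
p=np.load('cage.npy')
t=snap('side','side1'); s=snap('top','top1')
def C(p,a): c,n=np.cos(p[2]),np.sin(p[2]); a=np.array(a)/1000; return np.array([p[0]+c*a[0]-n*a[1],p[1]+n*a[0]+c*a[1],a[2]])
def tile(s,u,v,w,h,k):
    im=s['pixels'][v:v+h,u:u+w,::-1]; return cv2.resize(np.ascontiguousarray(im),(w*k,h*k),interpolation=2)
row1=np.hstack([tile(t,305,205,40,30,10),tile(s,320,190,40,30,10)])
row2=np.hstack([tile(t,265,105,133,150,3)[:,:399],np.zeros((450,1,3),np.uint8),tile(s,240,90,133,150,3),np.zeros((450,1,3),np.uint8)])
o=np.vstack([row1,row2])[:600]
cv2.imwrite('pics/c2.png',o[:, :800])
```

```text
t 8.35 q [ 0.66  0.8   0.22  0.11  1.34 -1.67] tcp [0.716  0.7393 0.5843] F [ 0.1 -0.8  0. ] gap 0.9954473492276384 gf 0.0
x [-0.51  -0.491 -0.707] y [-0.712  0.702  0.026] z [ 0.483  0.516 -0.707]
```

View pics/c2.png

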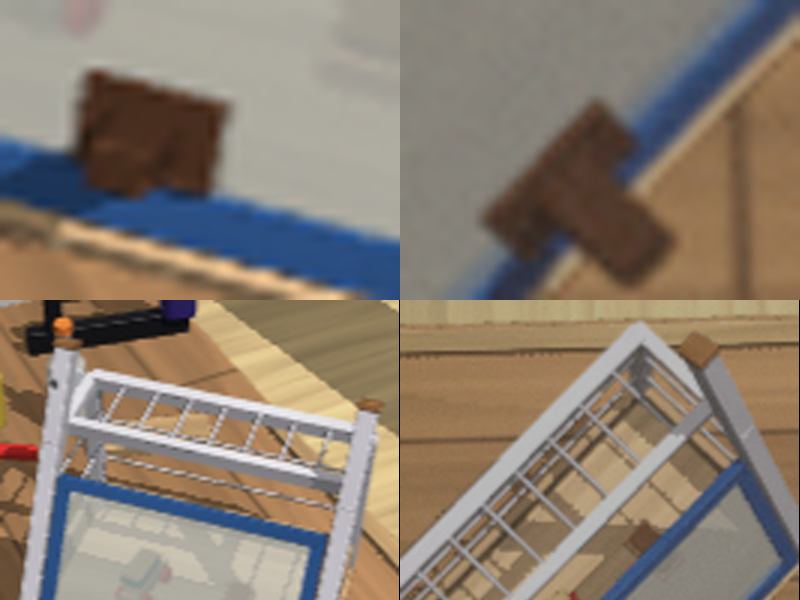

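Run:
```python
from h import *
s=dict(np.load('pics/top1.npz')); t=dict(np.load('pics/side1.npz'))
print('tiptop/bottom',tri(s,(344.7,216.1),t,(319.5,224.2)))
print('platetop',tri(s,(334.1,205.9),t,(321.2,213.7)))
S=lambda u,v:(265+u/3,105+(v-300)/3); T=lambda u,v:(240+(u-400)/3,90+(v-300)/3)
a,b=tri(s,T(701,350),t,S(371,406)); print('capR',a,b)
a,b=tri(s,(243.4,204.3),t,S(67,337)); print('capL',a,b)
# roof front beam: ends
print('sash lower edge on cage floor', [onz(s,*q,.012) for q in [(335,218.5),(360,192.5)]])
a=s['pixels']; print(s['eye'],t['eye'])
```

```text
tiptop/bottom (array([ 0.49827425, -0.1011418 ,  0.06621506]), np.float64(0.014868179091489724))
platetop (array([ 0.53052008, -0.06274168,  0.07230929]), np.float64(0.005417877576174687))
capR [ 0.79343186 -0.07911749  0.35521302] 0.0011670524064401615
capL [0.52052029 0.19863198 0.36573726] 0.0021517523976715284
sash lower edge on cage floor [array([ 0.48540815, -0.06544744,  0.012     ]), array([ 0.57839921, -0.15982034,  0.012     ])]
[ 0.44536886 -0.02066837  1.45785108] [ 0.08008531 -0.92251885  1.18683558]
```

Emit:
send_rows --commands "85 1 -0.7 -1 0;85 1 -0.7 -1 0;85 1 -0.7 -1 0;85 1 -0.7 -1 0;85 1 -0.7 -1 0;85 1 -0.7 -1 0;85 1 -0.7 -1 0;85 1 -0.7 -1 0;85 1 -0.7 -1 0;85 1 -0.7 -1 0;85 1 -0.7 -1 0;85 1 -0.7 -1 0;85 1 -0.7 -1 0;85 1 -0.7 -1 0;85 1 -0.7 -1 0;85 1 -0.7 -1 0;85 1 -0.7 -1 0;85 1 -0.7 -1 0"

```text
t: 9.95
tcp_pos: [0.5371, 0.199, 0.5773]
tool_rot: [-0.353, 0.855, 0.158, 0.347]
force: [0.7, 0.0, -0.0]
finger_gap: 0.999
gripper_force: 0.0
```

Run:
```python
from h import *
r,M=st(); print(M.T@(np.array([.42,-.18,.5])-r['tcp_pos'])/.02)
```

```text
t 9.95 q [-0.15 -0.02  1.51  0.67  1.23 -2.6 ] tcp [0.5371 0.199  0.5773] F [ 0.7  0.  -0. ] gap 0.9994627180367159 gf 0.0
x [-0.511 -0.493 -0.704] y [-0.712  0.701  0.026] z [ 0.481  0.515 -0.709]
[15.05093128 -9.22176697 -9.83550153]
```

Emit:
send_rows --commands "85 0 0 -0.2 1;85 0 0 -0.2 1;85 0 0 -0.2 1;85 0 0 -0.2 1;85 0 0 -0.2 1;85 0 0 -0.2 1;85 0 0 -0.2 1;85 0 0 -0.2 1;85 0 0 -0.2 1;85 0 0 -0.2 1;85 0 0 -0.2 1;85 0 0 -0.2 1;85 0 0 -0.2 1;85 0 0 -0.2 1;85 0 0 -0.2 1;85 0 0 -0.2 1;85 0 0 -0.2 1;85 0 0 -0.2 1;85 0 0 -0.2 1;85 0 0 -0.2 1"

```text
t: 11.62
tcp_pos: [0.4993, 0.1588, 0.6341]
tool_rot: [0.281, 0.881, 0.344, 0.163]
force: [-0.4, 0.6, -0.4]
finger_gap: 0.997
gripper_force: 0.0
```

Emit:
send_rows --commands "85 0 0 0 1;85 0 0 0 1;85 0 0 0 1;85 0 0 0 1;85 0 0 0 1;85 0 0 0 1;85 0 0 0 1;85 0 0 0 1;85 0 0 0 1;85 0 0 0 1;85 0 0 0 1;85 0 0 0 1;85 0 0 0 1;85 0 0 0 1;85 0 0 0 1;85 0 0 0 1;85 0 0 0 1;85 0 0 0 1;85 0 0 0 1;85 0 0 0 1"

```text
t: 13.28
tcp_pos: [0.4994, 0.1589, 0.6339]
tool_rot: [0.782, 0.494, 0.369, -0.096]
force: [-0.1, -0.5, 1.0]
finger_gap: 0.996
gripper_force: 0.0
```

Emit:
send_rows --commands "85 0 0 0 1;85 0 0 0 1;85 0 0 0 1;85 0 0 0 1;85 0 0 0 1"

```text
t: 13.7
tcp_pos: [0.4994, 0.1589, 0.6339]
tool_rot: [0.855, 0.351, 0.346, -0.159]
force: [0.2, 0.5, -0.8]
finger_gap: 0.998
gripper_force: 0.0
```

Run:
```python
from h import *
r,M=st(); print(M.T@(np.array([.42,-.18,.5])-r['tcp_pos'])/.02);print(M.T@(np.array([.444,-.156,.162])-r['tcp_pos'])/.02)
```

```text
t 13.7 q [-0.28 -0.11  1.45  0.69  1.43  0.54] tcp [0.4994 0.1589 0.6339] F [ 0.2  0.5 -0.8] gap 0.9976525711584289 gf 0.0
x [0.514 0.49  0.704] y [ 0.71  -0.703 -0.029] z [ 0.481  0.515 -0.71 ]
[-15.05849835   9.29248635  -5.87883156]
[-25.75156822   9.7862876    7.30845085]
```

Emit:
send_rows --commands "85 -1 0.65 -0.4 0;85 -1 0.65 -0.4 0;85 -1 0.65 -0.4 0;85 -1 0.65 -0.4 0;85 -1 0.65 -0.4 0;85 -1 0.65 -0.4 0;85 -1 0.65 -0.4 0;85 -1 0.65 -0.4 0;85 -1 0.65 -0.4 0;85 -1 0.65 -0.4 0;85 -1 0.65 -0.4 0;85 -1 0.65 -0.4 0;85 -1 0.65 -0.4 0;85 -1 0.65 -0.4 0;85 -1 0.65 -0.4 0"

```text
t: 14.95
tcp_pos: [0.4269, -0.1886, 0.5022]
tool_rot: [0.855, 0.352, 0.347, -0.158]
force: [0.1, -0.2, -0.0]
finger_gap: 0.994
gripper_force: 0.0
```

Run:
```python
from h import *
r,M=st(); print(M.T@(np.array([.444,-.156,.162])-r['tcp_pos'])/.02)
```

```text
t 14.95 q [-1.12  0.09  1.58  0.73  1.75 -0.3 ] tcp [ 0.4269 -0.1886  0.5022] F [ 0.1 -0.2 -0. ] gap 0.9941743846709625 gf 0.0
x [0.512 0.492 0.704] y [ 0.712 -0.702 -0.026] z [ 0.481  0.514 -0.71 ]
[-10.7331195   -0.09206216  13.32604843]
```

Emit:
send_rows --commands "85 -0.9 0 1 0;85 -0.9 0 1 0;85 -0.9 0 1 0;85 -0.9 0 1 0;85 -0.9 0 1 0;85 -0.9 0 1 0;85 -0.9 0 1 0;85 -0.9 0 1 0;85 -0.9 0 1 0;85 -0.9 0 1 0;85 -0.9 0 1 0;85 -0.9 0 1 0;85 0 0 0.5 0;85 0 0 0 0"

```text
t: 16.12
tcp_pos: [0.4371, -0.1637, 0.1721]
tool_rot: [0.855, 0.352, 0.347, -0.161]
force: [0.6, 1.0, -0.4]
finger_gap: 0.99
gripper_force: 0.0
```

Run:
```python
from h import *
r,M=st(); print(M.T@(np.array([.507,-.089,.07])-r['tcp_pos'])/.02)
t=snap('side','side2'); s=snap('top','top2')
def tile(s,u,v,w,h,k): return cv2.resize(np.ascontiguousarray(s['pixels'][v:v+h,u:u+w,::-1]),(w*k,h*k),interpolation=2)
cv2.imwrite('pics/c3.png',np.hstack([tile(t,270,170,100,100,4),tile(s,290,160,100,100,4)]))
```

```text
t 16.12 q [-1.07  0.56  2.04  0.88  1.06 -0.93] tcp [ 0.4371 -0.1637  0.1721] F [ 0.6  1.  -0.4] gap 0.9903695030138971 gf 0.0
x [0.513 0.489 0.705] y [ 0.712 -0.701 -0.031] z [ 0.479  0.518 -0.708]
[0.0181561  0.02892596 7.22752647]
```

View pics/c3.png

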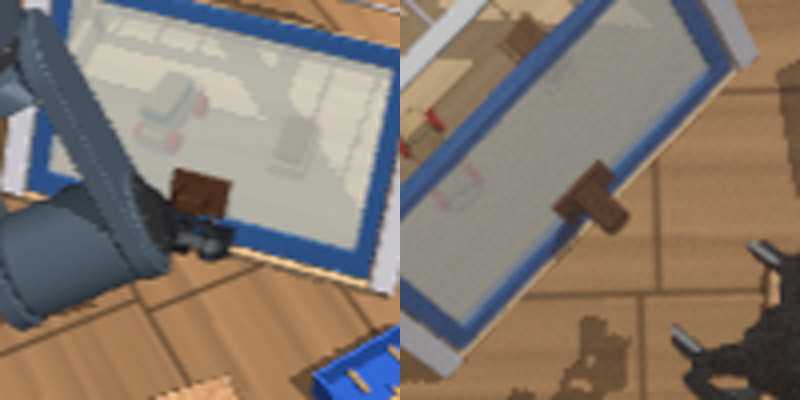

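Run:
```python
from h import *
s=dict(np.load('pics/top2.npz')); t=dict(np.load('pics/side2.npz'))
P=lambda p:(np.round((proj(s,p)-[290,160])*4+[400,0]),np.round((proj(t,p)-[270,170])*4))
r,M=st(); c=r['tcp_pos']; z,y=M[:,2],M[:,1]
print('tips',P(c+.004*z+y*.0425),P(c+.004*z-y*.0425))
h=np.array([.507,-.089,.07])
print('handle',P(h),'tip end',P(h-.023*np.array([.61,.61,-.5])))
for o in(-.01,0,.01): print(o,P(h+o*y),P(h+np.array([o,o,0])*.7), P(h+[0,0,o]))
```

```text
t 16.22 q [-1.07  0.56  2.03  0.88  1.06 -0.93] tcp [ 0.4375 -0.165   0.1738] F [ 1.1 -0.1 -0.2] gap 0.9968302073307574 gf 0.0
x [0.511 0.493 0.705] y [ 0.713 -0.701 -0.026] z [ 0.481  0.515 -0.709]
tips (array([743., 244.]), array([209., 226.])) (array([672., 320.]), array([117., 201.]))
handle (array([608., 207.]), array([193., 203.])) tip end (array([625., 222.]), array([186., 210.]))
-0.01 (array([600., 215.]), array([183., 200.])) (array([616., 215.]), array([190., 211.])) (array([608., 207.]), array([193., 210.]))
0 (array([608., 207.]), array([193., 203.])) (array([608., 207.]), array([193., 203.])) (array([608., 207.]), array([193., 203.]))
0.01 (array([616., 199.]), array([203., 206.])) (array([600., 199.]), array([196., 196.])) (array([609., 206.]), array([193., 196.]))
```

Emit:
send_rows --commands "85 0 0 1 0;85 0 0 1 0;85 0 0 1 0;85 0 0 1 0;85 0 0 1 0;85 0 0 1 0;85 0 0 1 0;85 0 0 0.3 0;85 0 0 0 0"

```text
t: 16.97
tcp_pos: [0.5081, -0.0894, 0.0701]
tool_rot: [0.854, 0.353, 0.347, -0.158]
force: [-0.4, 0.4, 1.0]
finger_gap: 0.998
gripper_force: 0.0
```

Emit:
send_rows --commands "20 0 0 0 0;20 0 0 0 0;20 0 0 0 0;20 0 0 0 0;20 0 0 0 0;20 0 0 0 0" --grip_force 60

```text
t: 17.47
tcp_pos: [0.5038, -0.0869, 0.0706]
tool_rot: [0.854, 0.353, 0.346, -0.162]
force: [-12.5, 0.7, 8.2]
finger_gap: 0.293
gripper_force: 58.2
```

Run:
```python
from h import *
st()
```

```text
t 17.47 q [-0.83  0.8   2.06  1.22  0.85 -1.15] tcp [ 0.5038 -0.0869  0.0706] F [-12.5   0.7   8.2] gap 0.2932167187812827 gf 58.19470278918743
x [0.511 0.492 0.705] y [ 0.715 -0.698 -0.032] z [ 0.476  0.521 -0.709]
```

Emit:
send_rows --commands "15 0 -0.2 0 0;15 0.2 0 -0.05 0;15 0.4 0 -0.1 0;15 0.5 0 -0.13 0;15 0.5 0 -0.13 0;15 0.5 0 -0.13 0;15 0.5 0 -0.13 0;15 0.5 0 -0.13 0" --grip_force 80

```text
t: 18.13
tcp_pos: [0.5257, -0.0652, 0.1241]
tool_rot: [0.856, 0.353, 0.344, -0.158]
force: [-16.5, -7.4, 3.0]
finger_gap: 0.293
gripper_force: 81.3
```

Run:
```python
from h import *
r,M=st(); u=np.array([.355,.352,.866]); d=r['tcp_pos']-[.505,-.089,.0703]; print('travel',d@u,'perp',d-u*(d@u),'Fslope',-np.dot(r['force'],u))
```

```text
t 18.13 q [-0.76  0.67  2.03  1.16  0.87 -0.95] tcp [ 0.5257 -0.0652  0.1241] F [-16.5  -7.4   3. ] gap 0.29322820649508785 gf 81.33801560165011
x [0.514 0.496 0.7  ] y [ 0.713 -0.7   -0.027] z [ 0.476  0.513 -0.714]
travel 0.062325937449841544 perp [-0.00143054  0.00189507 -0.00017558] Fslope 5.818574061835167
```

Emit:
send_rows --commands "15 0.4 -0.1 -0.3 0;15 0.5 0 -0.15 0;15 0.5 0 -0.14 0;15 0.5 0 -0.14 0;15 0.5 0 -0.14 0;15 0.5 0 -0.14 0;15 0.5 0 -0.14 0;15 0.5 0 -0.14 0;15 0.5 0 -0.14 0;15 0.5 0 -0.14 0"

```text
t: 18.97
tcp_pos: [0.5627, -0.0286, 0.2149]
tool_rot: [0.855, 0.353, 0.346, -0.16]
force: [18.3, 15.7, -20.9]
finger_gap: 0.288
gripper_force: 87.5
```

```bash
cat >> h.py <<'E'
def sl():
    r,M=st(); u=np.array([.355,.352,.866]); n=np.array([-.61,-.61,.5]); d=r['tcp_pos']-[.505,-.089,.0703]; print('travel',d@u,'perp',d-u*(d@u),'Fslope',-np.dot(r['force'],u),'Fn',r['force']@n,'Fy',r['force']@[-.7,.71,0])
E
python3 -c "
from h import *
sl()"
```

```text
t 18.97 q [-0.64  0.49  1.94  1.05  0.94 -0.6 ] tcp [ 0.5627 -0.0286  0.2149] F [ 18.3  15.7 -20.9] gap 0.28839805568908866 gf 87.49681615736336
x [0.512 0.492 0.704] y [ 0.713 -0.7   -0.03 ] z [ 0.479  0.518 -0.709]
travel 0.16701072309809992 perp [-1.62400236e-03  1.64695461e-03  1.84746520e-05] Fslope 6.067428083478812 Fn -31.170603799888397 Fy -1.6349370209276217
```

Emit:
send_rows --commands "15 0.2 0 0.15 0;15 0.25 0 -0.067 0;15 0.25 0 -0.067 0"

```text
t: 19.22
tcp_pos: [0.5669, -0.0244, 0.2247]
tool_rot: [0.855, 0.353, 0.344, -0.158]
force: [-10.8, -5.5, -0.5]
finger_gap: 0.285
gripper_force: 92.3
```

```bash
python3 -c "
from h import *
sl()"
```

```text
t 19.22 q [-0.62  0.48  1.93  1.03  0.95 -0.56] tcp [ 0.5669 -0.0244  0.2247] F [-10.8  -5.5  -0.5] gap 0.2848136248968483 gf 92.3334865027573
x [0.514 0.496 0.7  ] y [ 0.713 -0.7   -0.027] z [ 0.477  0.514 -0.713]
travel 0.1784104308131123 perp [-0.00140557  0.0017641  -0.00011717] Fslope 6.205621508956405 Fn 9.66818955365928 Fy 3.610810186479972
```

Emit:
send_rows --commands "15 0.2 0 -0.054 0;15 0.2 0 -0.054 0"

```text
t: 19.38
tcp_pos: [0.5699, -0.0216, 0.2318]
tool_rot: [0.855, 0.353, 0.344, -0.158]
force: [-11.1, -4.5, -0.8]
finger_gap: 0.287
gripper_force: 92.3
```

```bash
python3 -c "
from h import *
sl()"
```

```text
t 19.38 q [-0.62  0.46  1.92  1.02  0.95 -0.54] tcp [ 0.5699 -0.0216  0.2318] F [-11.1  -4.5  -0.8] gap 0.2869888997617307 gf 92.34067636134569
x [0.514 0.496 0.7  ] y [ 0.713 -0.7   -0.028] z [ 0.477  0.514 -0.713]
travel 0.18662361136727298 perp [-0.00139386  0.00173444 -0.00010882] Fslope 6.169558305909819 Fn 9.122946521218893 Fy 4.562712372776562
```

Emit:
send_rows --commands "15 0.2 0 -0.054 0;15 0.2 0 -0.054 0"

```text
t: 19.55
tcp_pos: [0.5728, -0.0187, 0.2389]
tool_rot: [0.855, 0.353, 0.344, -0.158]
force: [-11.2, -4.7, -1.7]
finger_gap: 0.288
gripper_force: 92.4
```

```bash
python3 -c "
from h import *
sl()"
```

```text
t 19.55 q [-0.61  0.45  1.91  1.01  0.96 -0.51] tcp [ 0.5728 -0.0187  0.2389] F [-11.2  -4.7  -1.7] gap 0.2878616102093724 gf 92.42654566769488
x [0.514 0.496 0.7  ] y [ 0.713 -0.7   -0.028] z [ 0.477  0.514 -0.713]
travel 0.19478214924535323 perp [-0.0013835   0.00174919 -0.00011798] Fslope 7.044299876266862 Fn 8.831010860208115 Fy 4.478080429916984
```

Emit:
send_rows --commands "15 0.2 0 -0.054 0;15 0.2 0 -0.054 0"

```text
t: 19.72
tcp_pos: [0.5757, -0.0158, 0.246]
tool_rot: [0.855, 0.353, 0.344, -0.158]
force: [-11.8, -4.7, 0.9]
finger_gap: 0.287
gripper_force: 92.5
```

```bash
python3 -c "
from h import *
sl()"
```

```text
t 19.72 q [-0.6   0.44  1.9   1.    0.96 -0.48] tcp [ 0.5757 -0.0158  0.246 ] F [-11.8  -4.7   0.9] gap 0.2872733722418532 gf 92.5073304225225
x [0.514 0.496 0.7  ] y [ 0.714 -0.7   -0.028] z [ 0.476  0.514 -0.713]
travel 0.2029825703309935 perp [-0.00137537  0.00173108 -0.00011287] Fslope 5.080575396252783 Fn 10.571551208638914 Fy 4.913321196968314
```

Emit:
send_rows --commands "15 0.2 0 -0.054 0;15 0.2 0 -0.054 0"

```text
t: 19.88
tcp_pos: [0.5786, -0.0129, 0.2531]
tool_rot: [0.855, 0.353, 0.344, -0.159]
force: [-12.4, -4.0, 0.2]
finger_gap: 0.286
gripper_force: 92.6
```

Emit:
send_rows --commands "15 0.2 0 -0.054 0;15 0.2 0 -0.054 0"

```text
t: 20.05
tcp_pos: [0.5815, -0.01, 0.2601]
tool_rot: [0.855, 0.353, 0.344, -0.159]
force: [-12.7, -4.7, 0.7]
finger_gap: 0.287
gripper_force: 92.7
```

Emit:
send_rows --commands "15 0.2 0 -0.054 0"

```text
t: 20.13
tcp_pos: [0.583, -0.0086, 0.2637]
tool_rot: [0.855, 0.353, 0.344, -0.159]
force: [-11.5, -4.1, 0.2]
finger_gap: 0.29
gripper_force: 92.7
```

Emit:
send_rows --commands "15 0.2 0 -0.054 0"

```text
t: 20.22
tcp_pos: [0.5844, -0.0072, 0.2673]
tool_rot: [0.855, 0.354, 0.344, -0.159]
force: [-13.1, -5.0, 1.0]
finger_gap: 0.289
gripper_force: 92.8
```

Emit:
send_rows --commands "15 0.2 0 -0.054 0"

```text
t: 20.3
tcp_pos: [0.5857, -0.0059, 0.2705]
tool_rot: [0.856, 0.354, 0.343, -0.159]
force: [-11.9, -4.5, -3.9]
finger_gap: 0.285
gripper_force: 92.4
```

Emit:
send_rows --commands "15 0.2 0 -0.054 0"

```text
t: 20.38
tcp_pos: [0.5868, -0.0049, 0.273]
tool_rot: [0.856, 0.354, 0.342, -0.158]
force: [-12.2, -5.8, -7.1]
finger_gap: 0.287
gripper_force: 92.2
```

Emit:
send_rows --commands "15 0.2 0 -0.054 0"

```text
t: 20.47
tcp_pos: [0.5881, -0.0036, 0.2761]
tool_rot: [0.856, 0.354, 0.342, -0.158]
force: [-13.1, -6.4, -6.0]
finger_gap: 0.286
gripper_force: 92.5
```

Emit:
send_rows --commands "15 0.2 0 -0.054 0;15 0 0 0 0"

```text
t: 20.63
tcp_pos: [0.5903, -0.0014, 0.2816]
tool_rot: [0.855, 0.354, 0.343, -0.159]
force: [-13.8, -4.3, 3.6]
finger_gap: 0.285
gripper_force: 93.3
```

Emit:
send_rows --commands "15 0 -0.06 -0.06 0;15 0 0 0 0;15 0 0 0 0"

```text
t: 20.88
tcp_pos: [0.5905, -0.0011, 0.2823]
tool_rot: [0.855, 0.353, 0.344, -0.159]
force: [-5.3, -0.6, -8.4]
finger_gap: 0.288
gripper_force: 91.2
```

Emit:
send_rows --commands "15 -0.05 0 0 0;15 0 0 0 0"

```text
t: 21.05
tcp_pos: [0.5906, -0.0012, 0.2823]
tool_rot: [0.855, 0.353, 0.345, -0.159]
force: [-4.5, 1.8, -7.0]
finger_gap: 0.29
gripper_force: 91.2
```

Emit:
send_rows --commands "15 -0.05 0 0 0;15 0 0 0 0"

```text
t: 21.22
tcp_pos: [0.5905, -0.0012, 0.2822]
tool_rot: [0.855, 0.353, 0.346, -0.16]
force: [-3.8, 2.8, -7.0]
finger_gap: 0.288
gripper_force: 91.1
```

Emit:
send_rows --commands "15 -0.15 0 0.03 0;15 0 0 0 0;15 0 0 0 0"

```text
t: 21.47
tcp_pos: [0.5898, -0.0019, 0.2804]
tool_rot: [0.854, 0.353, 0.347, -0.16]
force: [-2.3, 5.8, -4.8]
finger_gap: 0.28
gripper_force: 91.1
```

Emit:
send_rows --commands "15 -0.15 0 0.03 0;15 0 0 0 0;15 0 0 0 0"

```text
t: 21.72
tcp_pos: [0.5887, -0.003, 0.2777]
tool_rot: [0.854, 0.353, 0.347, -0.16]
force: [-0.4, 6.5, -5.6]
finger_gap: 0.29
gripper_force: 90.8
```

Emit:
send_rows --commands "15 0.2 0 -0.054 0;15 0.2 0 -0.054 0"

```text
t: 21.88
tcp_pos: [0.5908, -0.001, 0.2829]
tool_rot: [0.855, 0.353, 0.345, -0.159]
force: [-1.1, 5.7, -14.3]
finger_gap: 0.287
gripper_force: 90.0
```

Emit:
send_rows --commands "15 0.1 0 -0.027 0"

```text
t: 21.97
tcp_pos: [0.5917, -0.0, 0.2853]
tool_rot: [0.855, 0.353, 0.345, -0.16]
force: [-0.3, 4.3, -14.7]
finger_gap: 0.284
gripper_force: 90.0
```

Emit:
send_rows --commands "15 0 0 0 0;15 0 0 0 0"

```text
t: 22.13
tcp_pos: [0.5922, 0.0004, 0.2863]
tool_rot: [0.854, 0.353, 0.346, -0.16]
force: [-1.3, 7.4, -11.3]
finger_gap: 0.286
gripper_force: 90.3
```

Emit:
send_rows --commands "15 -0.1 0 0.027 0;15 -0.1 0 0.027 0"

```text
t: 22.3
tcp_pos: [0.5918, -0.0, 0.2853]
tool_rot: [0.853, 0.352, 0.349, -0.161]
force: [0.2, 9.9, -1.0]
finger_gap: 0.285
gripper_force: 91.1
```

Emit:
send_rows --commands "15 -0.1 0 0.027 0"

```text
t: 22.38
tcp_pos: [0.5912, -0.0006, 0.2837]
tool_rot: [0.853, 0.352, 0.349, -0.161]
force: [-0.0, 10.9, -1.9]
finger_gap: 0.288
gripper_force: 90.9
```

```bash
python3 -c "
from h import *
sl()"
```

```text
t 22.38 q [-0.56  0.39  1.84  0.97  1.   -0.36] tcp [ 0.5912 -0.0006  0.2837] F [-0.  10.9 -1.9] gap 0.28803603218714435 gf 90.92633455409668
x [0.508 0.489 0.709] y [ 0.714 -0.7   -0.029] z [ 0.482  0.521 -0.704]
travel 0.24649544016844044 perp [-1.35326522e-03  1.59358818e-03 -6.02620230e-05] Fslope -2.1929540015959303 Fn -7.603482125618664 Fy 7.7747914921198475
```

Emit:
send_rows --commands "15 -0.1 -0.05 0.027 0;15 0 0 0 0;15 0 0 0 0" --grip_force 40

```text
t: 22.63
tcp_pos: [0.5901, -0.0017, 0.2811]
tool_rot: [0.854, 0.352, 0.349, -0.16]
force: [1.1, 7.6, -5.5]
finger_gap: 0.285
gripper_force: 90.0
```

Emit:
send_rows --commands "15 0 0 0 0;15 0 0 0 0" --grip_force 20

```text
t: 22.8
tcp_pos: [0.5901, -0.0017, 0.2811]
tool_rot: [0.854, 0.352, 0.349, -0.16]
force: [3.6, 7.9, -5.9]
finger_gap: 0.29
gripper_force: 90.0
```

Emit:
send_rows --commands "85 0 0 0 0;85 0 0 0 0;85 0 0 0 0;85 0 0 0 0;85 0 0 0 0"

```text
t: 23.22
tcp_pos: [0.5896, -0.0039, 0.2802]
tool_rot: [0.855, 0.352, 0.348, -0.158]
force: [0.6, 0.2, 0.8]
finger_gap: 0.972
gripper_force: 0.0
```

Emit:
send_rows --commands "85 0 0 -0.5 0;85 0 0 -1 0;85 0 0 -1 0;85 0 0 -1 0;85 0 0 -1 0;85 0 0 -1 0;85 0 0 -0.5 0"

```text
t: 23.8
tcp_pos: [0.5309, -0.0668, 0.3665]
tool_rot: [0.855, 0.352, 0.348, -0.157]
force: [0.3, -0.3, -0.4]
finger_gap: 0.998
gripper_force: 0.0
```

Run:
```python
from h import *
st()
t=snap('side','side3'); s=snap('top','top3')
def tile(s,u,v,w,h,k): return cv2.resize(np.ascontiguousarray(s['pixels'][v:v+h,u:u+w,::-1]),(w*k,h*k),interpolation=2)
cv2.imwrite('pics/c4.png',np.hstack([tile(t,265,110,130,150,3),tile(s,235,90,135,150,3)]))
```

```text
t 23.8 q [-0.75  0.23  1.8   0.84  1.25 -0.3 ] tcp [ 0.5309 -0.0668  0.3665] F [ 0.3 -0.3 -0.4] gap 0.9980267467596581 gf 0.0
x [0.511 0.493 0.705] y [ 0.711 -0.703 -0.023] z [ 0.484  0.513 -0.709]
```

View pics/c4.png

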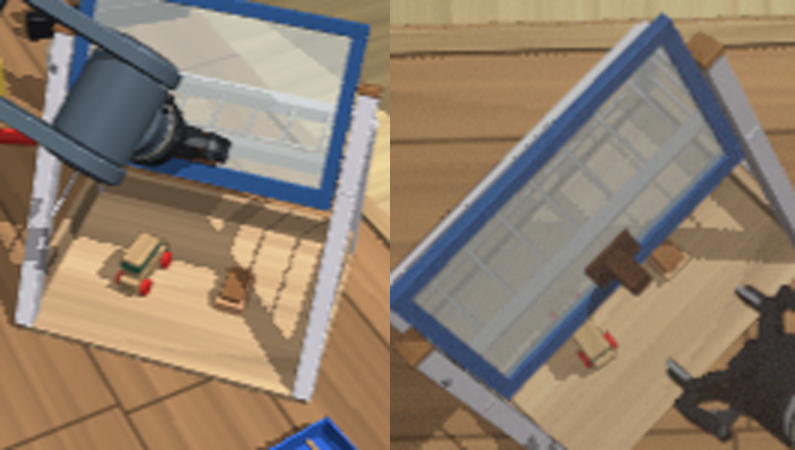

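Run:
```python
from h import *
t=dict(np.load('pics/side3.npz')); s=dict(np.load('pics/top3.npz'))
def tile(s,u,v,w,h,k): return cv2.resize(np.ascontiguousarray(s['pixels'][v:v+h,u:u+w,::-1]),(w*k,h*k),interpolation=2)
cv2.imwrite('pics/c5.png',np.hstack([tile(t,293,178,40,40,10),tile(s,285,185,40,40,10)]))
```

```text
(no output)
```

View pics/c5.png

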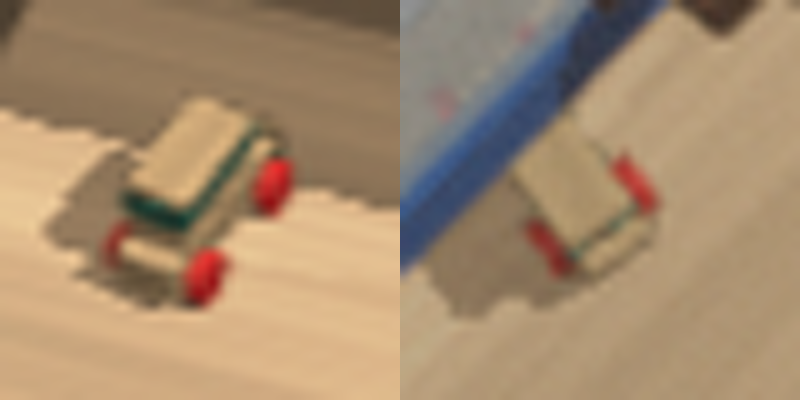

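Run:
```python
from h import *
t=dict(np.load('pics/side3.npz')); s=dict(np.load('pics/top3.npz'))
S=lambda u,v:(293+u/10,178+v/10); T=lambda u,v:(285+(u-400)/10,185+v/10)
p=np.array([.511,-.084,.78]);
def inv(w): d=np.array(w[:2])-p[:2]; c,n=np.cos(p[2]),np.sin(p[2]); return np.round([c*d[0]+n*d[1],-n*d[0]+c*d[1]],4)
O={}
for n,i,o,z in [('rFL',t,S(205,95),.076),('rFR',t,S(258,125),.076),('rNR',t,S(185,205),.076),('rNL',t,S(127,190),.076),
 ('wNR',t,S(205,277),.024),('wNL',t,S(118,243),.024),('wFR',t,S(273,187),.024),
 ('TrNL',s,T(572,258),.076),('TrNR',s,T(640,205),.076),('TwL',s,T(549,249),.03),('TwR',s,T(636,183),.03)]:
    w=onz(i,*o,z); O[n]=w; print(n,np.round(w,4),inv(w))
for a,b in [('rFL','rNL'),('rFR','rNR'),('wFR','wNR')]: d=O[a]-O[b]; print(a,b,np.arctan2(d[1],d[0]),np.linalg.norm(d))
c=(O['rFL']+O['rFR']+O['rNR']+O['rNL'])/4; print('cabin centre side',c,inv(c))
r,M=st()
```

```text
rFL [0.569  0.0775 0.076 ] [0.1548 0.074 ]
rFR [0.5809 0.0518 0.076 ] [0.1452 0.0474]
rNR [0.5336 0.0242 0.076 ] [0.0922 0.0611]
rNL [0.5161 0.0424 0.076 ] [0.0925 0.0863]
wNR [0.5441 0.0275 0.024 ] [0.1019 0.056 ]
wNL [0.5198 0.0613 0.024 ] [0.1084 0.0972]
wFR [0.5932 0.0612 0.024 ] [0.1606 0.0454]
TrNL [0.5135 0.0505 0.076 ] [0.0964 0.0939]
TrNR [0.5315 0.0263 0.076 ] [0.0921 0.064 ]
TwL [0.5193 0.0612 0.03  ] [0.108  0.0974]
TwR [0.5424 0.0291 0.03  ] [0.1019 0.0583]
rFL rNL 0.5855955050653805 0.06351169191316529
rFR rNR 0.5278612199186293 0.054781190837590366
wFR wNR 0.6011562881911676 0.059635248012277035
cabin centre side [0.5498856  0.04898924 0.076     ] [0.1212 0.0672]
t 23.9 q [-0.75  0.23  1.8   0.84  1.25 -0.3 ] tcp [ 0.5313 -0.0666  0.3659] F [ 1.   0.1 -1. ] gap 0.9975784790909793 gf 0.0
x [0.511 0.493 0.705] y [ 0.71  -0.703 -0.023] z [ 0.484  0.512 -0.709]
```

Emit:
send_rows --commands "85 -0.9 -0.41 0 0;85 -0.9 -0.41 0 0;85 -0.9 -0.41 0 0;85 -0.9 -0.41 0 0;85 -0.9 -0.41 0 0;85 -0.9 -0.41 0 0;85 -0.9 -0.41 0 0;85 -0.9 -0.41 0 0;85 0 0 0.5 0;85 0 0 1 0;85 0 0 1 0;85 0 0 1 0;85 0 0 1 0;85 0 0 0.5 0;85 0 0 0 0"

```text
t: 25.15
tcp_pos: [0.4586, -0.0364, 0.1922]
tool_rot: [0.855, 0.352, 0.346, -0.161]
force: [0.1, -0.7, -0.2]
finger_gap: 0.994
gripper_force: 0.0
```

Run:
```python
from h import *
r,M=st(); print(M.T@(np.array([.553,.0596,.056])-r['tcp_pos'])/.02)
```

```text
t 25.15 q [-0.83  0.48  2.17  1.07  0.93 -0.9 ] tcp [ 0.4586 -0.0364  0.1922] F [ 0.1 -0.7 -0.2] gap 0.9940623791389788 gf 0.0
x [0.513 0.491 0.704] y [ 0.714 -0.7   -0.031] z [ 0.477  0.518 -0.709]
[-0.01509937  0.22303685  9.57209246]
```

Emit:
send_rows --commands "85 0 0.2 1 0;85 0 0 1 0;85 0 0 1 0;85 0 0 1 0;85 0 0 1 0;85 0 0 0.8 0;85 0 0 0 0"

```text
t: 25.73
tcp_pos: [0.5178, 0.0197, 0.1099]
tool_rot: [0.855, 0.353, 0.346, -0.16]
force: [-0.8, -0.7, -0.1]
finger_gap: 0.993
gripper_force: 0.0
```

Run:
```python
from h import *
r,M=st(); print(M.T@(np.array([.553,.0596,.056])-r['tcp_pos'])/.02)
t=snap('side','side4'); s=snap('top','top4')
def tile(s,u,v,w,h,k): return cv2.resize(np.ascontiguousarray(s['pixels'][v:v+h,u:u+w,::-1]),(w*k,h*k),interpolation=2)
cv2.imwrite('pics/c6.png',np.hstack([tile(t,270,150,80,80,5),tile(s,270,160,80,80,5)]))
```

```text
t 25.73 q [-0.61  0.7   2.14  1.41  0.79 -1.11] tcp [0.5178 0.0197 0.1099] F [-0.8 -0.7 -0.1] gap 0.9927256162005615 gf 0.0
x [0.512 0.492 0.704] y [ 0.713 -0.7   -0.029] z [ 0.479  0.517 -0.71 ]
[-0.01399366 -0.06230091  3.7878591 ]
```

View pics/c6.png

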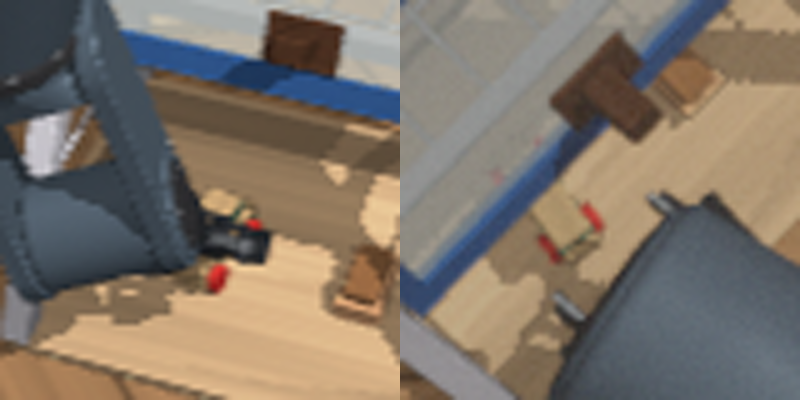

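Emit:
send_rows --commands "85 0 0 0.8 0;85 0 0 1 0;85 0 0 1 0;85 0 0 0.9 0;85 0 0 0 0"

```text
t: 26.25
tcp_pos: [0.5538, 0.0568, 0.0583]
tool_rot: [0.855, 0.353, 0.347, -0.159]
force: [0.2, 0.3, -0.2]
finger_gap: 0.995
gripper_force: 0.0
```

Emit:
send_rows --commands "45 0 0 0 0;40 0 0 0 0;35 0 0 0 0;30 0 0 0 0;25 0 0 0 0;20 0 0 0 0;20 0 0 0 0;20 0 0 0 0" --grip_force 25

```text
t: 26.92
tcp_pos: [0.5536, 0.056, 0.0599]
tool_rot: [0.855, 0.352, 0.348, -0.158]
force: [-2.1, -2.8, 7.5]
finger_gap: 0.343
gripper_force: 25.6
```

Run:
```python
from h import *
st()
```

```text
t 26.92 q [-0.48  0.83  2.09  1.61  0.75 -1.21] tcp [0.5536 0.056  0.0599] F [-2.1 -2.8  7.5] gap 0.34318688410851705 gf 25.569646060466766
x [0.511 0.492 0.705] y [ 0.711 -0.702 -0.025] z [ 0.483  0.515 -0.708]
```

Emit:
send_rows --commands "20 0 0 0 0;20 0.2 0 -0.2 0;20 0.35 0 -0.35 0;20 0.35 0 -0.35 0;20 0.2 0 -0.2 0;20 0 0 0 0" --grip_force 45

```text
t: 27.42
tcp_pos: [0.554, 0.0559, 0.0909]
tool_rot: [0.855, 0.353, 0.347, -0.158]
force: [1.0, 0.1, -1.4]
finger_gap: 0.346
gripper_force: 45.0
```

Emit:
send_rows --commands "20 -0.3 0 -0.3 0;20 -0.6 0 -0.6 0;20 -0.6 0 -0.6 0;20 -0.6 0 -0.6 0;20 -0.6 0 -0.6 0;20 -0.6 0 -0.6 0;20 -0.6 0 -0.6 0;20 -0.6 0 -0.6 0;20 -0.6 0 -0.6 0;20 -0.6 0 -0.6 0;20 -0.6 0 -0.6 0;20 -0.6 0 -0.6 0;20 -0.6 0 -0.6 0;20 -0.6 0 -0.6 0;20 -0.3 0 -0.3 0;20 0 0 0 0"

```text
t: 28.75
tcp_pos: [0.3867, -0.1153, 0.0902]
tool_rot: [0.856, 0.351, 0.347, -0.157]
force: [-0.4, -0.6, -2.0]
finger_gap: 0.343
gripper_force: 45.0
```

Run:
```python
from h import *
r,M=st(); print(M.T@(np.array([.388,-.305,.09])-r['tcp_pos'])/.02)
```

```text
t 28.75 q [-1.13  0.77  2.25  1.09  0.83 -1.37] tcp [ 0.3867 -0.1153  0.0902] F [-0.4 -0.6 -2. ] gap 0.34318949754333394 gf 45.02560615539551
x [0.514 0.491 0.704] y [ 0.709 -0.704 -0.026] z [ 0.483  0.513 -0.71 ]
[-4.63144717  6.72698996 -4.82124096]
```

Emit:
send_rows --commands "20 -0.3 0.4 -0.3 0;20 -0.5 0.8 -0.55 0;20 -0.6 0.8 -0.6 0;20 -0.6 0.8 -0.6 0;20 -0.6 0.8 -0.6 0;20 -0.6 0.8 -0.6 0;20 -0.6 0.8 -0.6 0;20 -0.5 0.8 -0.55 0;20 -0.3 0.5 -0.4 0;20 0 0 0 0"

```text
t: 29.58
tcp_pos: [0.3874, -0.3024, 0.0902]
tool_rot: [0.855, 0.353, 0.347, -0.156]
force: [0.1, -0.6, -2.0]
finger_gap: 0.345
gripper_force: 45.0
```

Run:
```python
from h import *
r,M=st(); print(M.T@(np.array([.388,-.305,.066])-r['tcp_pos'])/.02)
t=snap('side','side5'); s=snap('top','top5')
def tile(s,u,v,w,h,k): return cv2.resize(np.ascontiguousarray(s['pixels'][v:v+h,u:u+w,::-1]),(w*k,h*k),interpolation=2)
cv2.imwrite('pics/c7.png',np.hstack([tile(t,270,235,100,100,4),tile(s,350,200,100,100,4)]))
```

```text
t 29.58 q [-1.28  0.78  1.86  0.75  1.1  -1.05] tcp [ 0.3874 -0.3024  0.0902] F [ 0.1 -0.6 -2. ] gap 0.3451916712637368 gf 44.975207448005676
x [0.511 0.495 0.703] y [ 0.711 -0.703 -0.022] z [ 0.483  0.511 -0.711]
[-0.89964903  0.13705002  0.80964467]
```

View pics/c7.png

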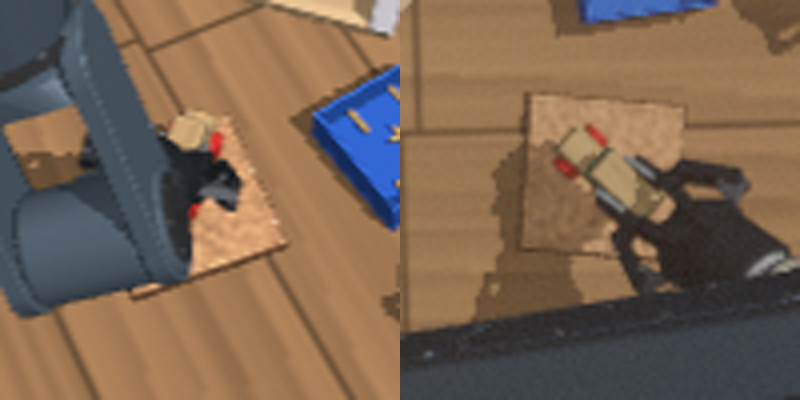

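Emit:
send_rows --commands "20 -0.3 0 0.3 0;20 -0.35 0 0.35 0;20 -0.25 0 0.25 0;20 -0.05 0 0.05 0;20 0 0 0 0"

```text
t: 30.1
tcp_pos: [0.3857, -0.2976, 0.063]
tool_rot: [0.855, 0.352, 0.347, -0.16]
force: [0.5, -0.1, -1.4]
finger_gap: 0.339
gripper_force: 45.0
```

Emit:
send_rows --commands "20 -0.07 0 0.07 0;20 0 0 0 0"

```text
t: 30.27
tcp_pos: [0.3858, -0.2985, 0.0616]
tool_rot: [0.855, 0.352, 0.347, -0.159]
force: [1.2, 1.0, -2.5]
finger_gap: 0.344
gripper_force: 45.0
```

Emit:
send_rows --commands "20 -0.07 0 0.07 0;20 0 0 0 0"

```text
t: 30.43
tcp_pos: [0.3858, -0.2988, 0.0598]
tool_rot: [0.855, 0.352, 0.347, -0.158]
force: [0.4, 0.7, -2.3]
finger_gap: 0.344
gripper_force: 45.0
```

Emit:
send_rows --commands "20 -0.05 0 0.05 0;20 0 0 0 0"

```text
t: 30.6
tcp_pos: [0.3857, -0.2987, 0.0584]
tool_rot: [0.855, 0.352, 0.347, -0.158]
force: [0.2, 0.5, -0.8]
finger_gap: 0.345
gripper_force: 45.0
```

Emit:
send_rows --commands "20 -0.05 0 0.05 0;20 0 0 0 0"

```text
t: 30.77
tcp_pos: [0.3858, -0.2987, 0.058]
tool_rot: [0.854, 0.352, 0.348, -0.158]
force: [-1.7, -0.6, 4.9]
finger_gap: 0.343
gripper_force: 45.8
```

Emit:
send_rows --commands "20 -0.04 0 0.04 0;20 0 0 0 0"

```text
t: 30.93
tcp_pos: [0.3857, -0.2987, 0.0579]
tool_rot: [0.854, 0.352, 0.348, -0.159]
force: [-5.8, -1.6, 11.8]
finger_gap: 0.346
gripper_force: 46.6
```

Emit:
send_rows --commands "20 0.04 0 -0.04 0;20 0 0 0 0;45 0 0 0 0;75 0 0 0 0;85 0 0 0 0;85 0 0 0 0;85 0 0 0 0"

```text
t: 31.52
tcp_pos: [0.3858, -0.2984, 0.0568]
tool_rot: [0.855, 0.352, 0.347, -0.159]
force: [0.0, -0.6, 0.2]
finger_gap: 0.993
gripper_force: 0.0
```

Emit:
send_rows --commands "85 0 0 -0.4 0;85 0 0 -0.8 0;85 0 0 -1 0;85 0 0 -1 0;85 0 0 -1 0;85 0 0 -1 0;85 0 0 -1 0;85 0 0 -0.5 0;85 0 0 0 0;85 0 0 0 0"

```text
t: 32.35
tcp_pos: [0.3211, -0.3677, 0.1522]
tool_rot: [0.855, 0.352, 0.347, -0.158]
force: [0.1, 0.1, 0.5]
finger_gap: 0.995
gripper_force: 0.0
```

Run:
```python
from h import *
st()
t=snap('side','side6'); s=snap('top','top6')
def tile(s,u,v,w,h,k): return cv2.resize(np.ascontiguousarray(s['pixels'][v:v+h,u:u+w,::-1]),(w*k,h*k),interpolation=2)
cv2.imwrite('pics/c8.png',np.hstack([tile(t,250,100,180,225,2)[:,:360],tile(s,230,80,220,225,2)]))
```

```text
t 32.35 q [-1.44  0.68  1.76  0.6   1.31 -0.99] tcp [ 0.3211 -0.3677  0.1522] F [0.1 0.1 0.5] gap 0.9945131016871674 gf 0.0
x [0.512 0.492 0.704] y [ 0.712 -0.702 -0.026] z [ 0.481  0.514 -0.71 ]
```

View pics/c8.png

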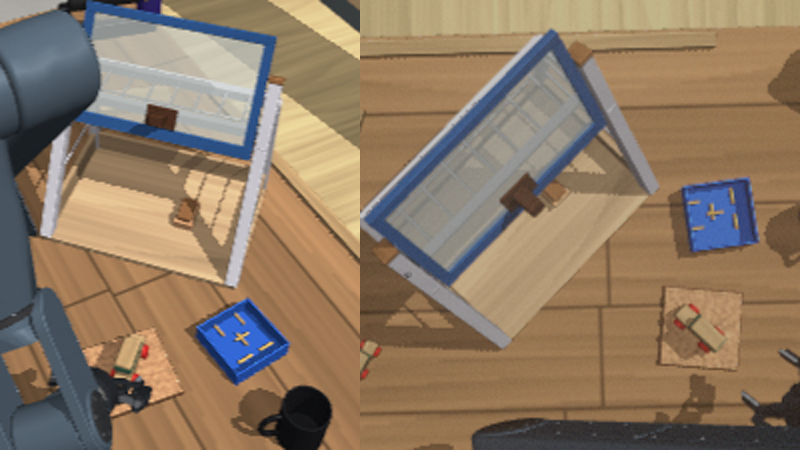

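The picture shows the van upright on the middle of the pad (top crop 699,327, pad centre 701,329). The sash is open, the block is in place and the gripper is clear. I'm handing in the job.

```bash
python3 -c "
from h import *
print(sign_off())"
```

```text
the job is handed in; nothing more can be done
None
```

I handed the job in at about 32 s: in the last pictures the sash stands open by itself on its friction shoe, and the van is upright on its wheels in the middle of the cork pad, let go. The hand-in returned no verdict.

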